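Make up two shelving orders at the packing bench

ROBOT

A 7-joint arm with a two-finger parallel gripper is mounted at the origin on the work surface. World frame = base frame: x ahead of the robot, y to its left, z up, the work surface at z = 0. Lengths are in m, angles in rad, forces in N, time in s.
With the tool pointing down it reaches from about 0.425 to 0.8 m from the base axis. Payload 8.3 kg.
Tool frame: the origin (TCP) lies at the very end of the fingers, on their centre line; the grasp point (between the pads) lies 19 mm behind it (pinch_z is the distance from the TCP to the grasp point, in m); z points along the fingers, y is the line along which they close (so a half turn about z gives the same grasp; the last joint's range is limited). The gripper opens to 85 mm and grips with 20 to 120 N. Pads are 22 mm wide; open, the fingers measure 114 mm over their backs; the gripper's body (76 mm by 85 mm) begins 54 mm behind the grasp point. The pads swing forward as they close: fully open they stand 13 mm farther back than shut.
Start: joints at [-1.173, 0.383, 0.016, 1.37, -0.006, 1.388, -0.046], TCP at [0.278, 0.56, 0.231] pointing down, gripper open.
Joint ranges: [-2.95, 2.95], [-0.25, 2.06], [-1.52, 1.56], [0.18, 2.33], [-1.44, 4.58], [0.02, 2.06], [-3.01, 3.01]. Speed limits (rad/s): [2.39, 2.39, 3.01, 3.01, 3.14, 3.14, 3.14].

INTERFACE

Orientations are given as a rotation vector (axis times angle).
In Python, from rig import sense, grab_frame, finish_job, pinch_z gives the robot as it stands.
- The arm moves only by the shell command python3 -m creep 'ROWS'. ROWS is JSON, a list of rows, each a list of 3 entries, a list of its own where there are three numbers: the turn, a rotation vector about the tool's x, y, z each as a share of 4 degrees, from -1 to 1, then the shift along the tool's x, y, z each as a share of 25 mm, from -1 to 1, then the gripper command: -1 is shut, 1 is fully open, values between are in proportion. In form: [[[ax, ay, az], [dx, dy, dz], hand], ...]. A call has 1 to 8 rows; each row shifts and turns the commanded pose from where the row before left it, along the tool's axes as they then stand; what a row does not reach is not made up. A row lasts 1/12 s, in which the tool goes at most 41.7 mm and 7.16 degrees, less where a joint would pass 70% of its speed; a pose out of reach is approached as far as the arm can. A call with a number of a shift or a turn outside -1 to 1 is refused whole. A call with a gripper value outside its range is refused whole. The fingers move at their own pace and stop on an object; the grip force is fixed at half the most. Time passes only in rows, so rows that do not move let the fingers close. It gives the time, the measured TCP pose, the force, the opening and the grip force at its end, in the units of the state.
- sense(): the state, without advancing time (a new reading comes with each control period).
- grab_frame(name): name is "side" or "top" or "wrist"; returns a dict with "image" (480x640x3 uint8, red, green, blue), "fx", "fy", "cx", "cy" (pixels), "view" (4x4, takes a point from world to camera coordinates); the wrist camera has in their place "mount" (4x4, takes a point from camera to tool coordinates, whose origin is the TCP and whose axes are the flange's). Camera axes: x right, y down, z forward; pixel columns grow to the right and rows downward; lengths in m; the calibration is good to about 2 mm. A picture is of the moment at which its call begins: read the wrist's pose just before it. There is no depth.
- finish_job(): hands the job in; it is judged then, once.
The state is a dict: "time_s": time; "joint_pos": joint angles; "joint_velocities": joint speeds; "tau": joint torques, N m; "position": TCP position; "ee_rot": TCP orientation; "ft_force": force on the tool from outside, world axes, zero at the start; "moment": the same for the moment, N m; "gripper_width": finger opening in m; "finger_force": force on a finger pad.
Only numpy, scipy, OpenCV 4.12 (cv2) and the standard library are available. Lean on these libraries where they do the work, as an engineer would, in place of code of your own. Each camera call takes 0.05 s, during which the arm holds its last target. There are 200 camera calls.

TASK

Make up two kits. In the packing rack stand the two slim cartons upright, the thicker one against the fixed end wall and the thinner one next to it, and push the sliding stop up snug so that no gaps are left. In the divided tray set the castor, wheel up, in the larger compartment and the taller levelling foot upright in the smaller one; leave the short foot and the low square carton where they are.

Things in the scene. Friction and masses are not known exactly. Their poses are not given: they have to be found in the camera images.
- thick_carton: the thicker of the two slim cardboard cartons, standing upright on the bench: 40 thick (own x) x 64 long (own y) x 95 mm tall, about 0.25 kg. Origin: centre of its underside, z up.
- thin_carton: the thinner of the two slim cardboard cartons, standing upright: 26 thick (own x) x 64 long (own y) x 95 mm tall, about 0.17 kg. Origin: centre of its underside, z up.
- castor: steel castor with black rubber wheel, standing wheel up on its plate (60 x 60 x 4 mm). Fork of two upright cheeks 34 mm long (own x), from 13 to 59 mm height, 30 mm over their outer faces (own y); wheel 50 mm diameter, 20 wide, axle along own y at 50 mm height, top at 75 mm. Best gripped across the cheeks, along own y. 0.25 kg. Origin: centre of the plate's underside, z up.
- tall_foot: the taller levelling foot: black round base 56 mm diameter and 14 mm high, a steel collar (19 mm diameter) up to 22 mm, then a bare upright threaded steel stem 12 mm diameter, top at 85 mm. About 0.16 kg. Origin: centre of its underside, z up.
- short_foot: the shorter levelling foot, not wanted in either kit: base 40 mm diameter, stem 10 mm diameter, top at 45 mm. Stays where it is. Origin: centre of its underside.
- square_carton: a low square cardboard carton, not wanted in either kit: 58 x 58 x 55 mm tall. Stays where it is. Origin: centre of its underside.
- rack: packing rack fixed to the bench: white board floor 220 (own x) x 96 mm (own y), its surface 6 mm over the bench; 18 mm high rails along both long sides, 84 mm apart inside. Fixed end wall at the +x end, 80 mm high, inner face at own x = +98 mm; the sliding stop comes from -x. Cartons stand between with their thickness along own x, their 64 mm along own y. Origin: centre of the underside, on the bench.
- stop (a joint): how far the rack's sliding end stop has been pushed towards the fixed wall, in m, 0 to 0.095. The clear gap between the stop's upright face and the wall is 0.130 m minus this value. It slides stiffly (about 2.5 N) and stays where it is left.
- stop_grip (a point): grip point on the sliding stop: black upright fin behind its face, 14 mm thick (along rack y), 36 mm long (along rack x), top 94 mm over the bench; the point lies mid-fin, 80 mm over the bench, 40 mm behind the stop's face. The face is an upright aluminium plate 80 mm wide, top at 76 mm. Axes parallel to the rack's; towards the wall is +x.
- tray: low open cardboard kit tray fixed to the bench, 191 (own x) x 110 (own y) x 35 mm high, walls and floor 5 mm, full-height cross divider at own x = +12 mm (5 mm thick): larger compartment 100 x 100 mm inside, centre at own x = -40.5 mm, y = 0; smaller one 76 x 100 mm inside, centre at own x = +52.5 mm, y = 0. Origin: centre of the underside, on the bench.
There are look-alikes about, which are no part of the job. What is shaped like the thin_carton but purple or turquoise is not meant.

How it is judged:
At the end, for the whole second after the job is handed in: Thick carton upright against the rack's wall, thin one upright next to it (each within 6 mm along and 15 mm across the rack), stop leaving at most 4 mm slack; castor wheel up on the floor of the tray's larger compartment, tall foot upright in the smaller; tilts under 0.08 rad, all at rest (x of thick_carton in the frame of rack between 0.072 and 0.084 m and y of thick_carton in the frame of rack between -0.015 and 0.015 m and z of thick_carton in the frame of rack between 0.002 and 0.011 m and angle between each of thick_carton, thin_carton, castor, tall_foot's own z axis and vertical below 0.08 rad and linear speed of each of thick_carton, thin_carton, castor, tall_foot below 0.02 m/s and x of thin_carton in the frame of rack between 0.039 and 0.051 m and y of thin_carton in the frame of rack between -0.015 and 0.015 m and z of thin_carton in the frame of rack between 0.002 and 0.011 m and value of joint stop above 0.06 m and x of castor in the frame of tray between -0.0705 and -0.0105 m and y of castor in the frame of tray between -0.03 and 0.03 m and z of castor in the frame of tray between 0.001 and 0.01 m and x of tall_foot in the frame of tray between 0.0365 and 0.0685 m and y of tall_foot in the frame of tray between -0.028 and 0.028 m and z of tall_foot in the frame of tray between 0.001 and 0.01 m); the robot touches nothing.
It fails at once if the short foot was moved more than 15 mm (distance of short_foot from where it was at the start of the episode above 0.015 m).
It fails at once if the low square carton was moved more than 15 mm (distance of square_carton from where it was at the start of the episode above 0.015 m).
It also fails if it takes over 122 s, if anything falls off the work surface, if the arm or the gripper's body presses on something with over 40 N, if the wrist force passes 120 N, or if a joint passes its speed limit or range.

## Working session

There is one attempt and no reset: what is moved stays moved. The work goes in short steps, Python scripts to look and compute and a shell command to move; the robot and the scene stay as the last step left them, time stands still between calls to the robot, and variables do not carry over. Pictures are saved under pics/ and viewed, at most 17 in all, crops included, and the job is handed in when it is done.

```bash
mkdir -p pics; ls
python3 - <<'E'
from rig import sense,grab_frame,pinch_z
import cv2,numpy as np
s=sense();print({k:np.round(v,3).tolist() for k,v in s.items()},pinch_z)
for n in("top","side"):
    f=grab_frame(n);cv2.imwrite(f"pics/{n}0.png",f["image"][:,:,::-1]);np.savez(f"{n}0.npz",**f)
    print(n,f["fx"],f["cx"],f["cy"],np.round(f["view"],3).tolist())
E
```

```text
pics
{'time_s': 0.0, 'joint_pos': [-1.173, 0.384, 0.016, 1.371, -0.006, 1.388, -0.046], 'joint_velocities': [-0.0, 0.0, 0.001, 0.0, -0.001, -0.0, -0.0], 'tau': [-0.0, -62.76, 0.844, -37.182, 0.016, 0.014, -0.0], 'position': [0.278, 0.559, 0.23], 'ee_rot': [-0.717, -3.058, 0.003], 'ft_force': [-0.015, 0.126, -0.391], 'moment': [0.005, -0.015, 0.006], 'finger_force': 0.0, 'gripper_width': 0.085} 0.0187
top 441.5719676469143 319.8805142317838 239.58679836322503 [[0.029, -1.0, 0.002, 0.015], [-0.994, -0.029, -0.105, 0.48], [0.105, 0.001, -0.994, 0.965], [0.0, 0.0, 0.0, 1.0]]
side 458.51989131267004 326.1341283565224 239.97030437145307 [[0.753, -0.659, -0.003, -0.326], [-0.326, -0.368, -0.871, 0.26], [0.572, 0.656, -0.492, 0.842], [0.0, 0.0, 0.0, 1.0]]
```

View pics/top0.png

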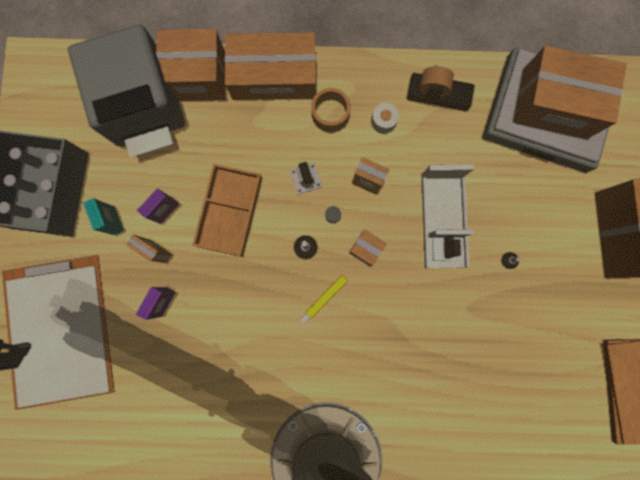

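View pics/side0.png

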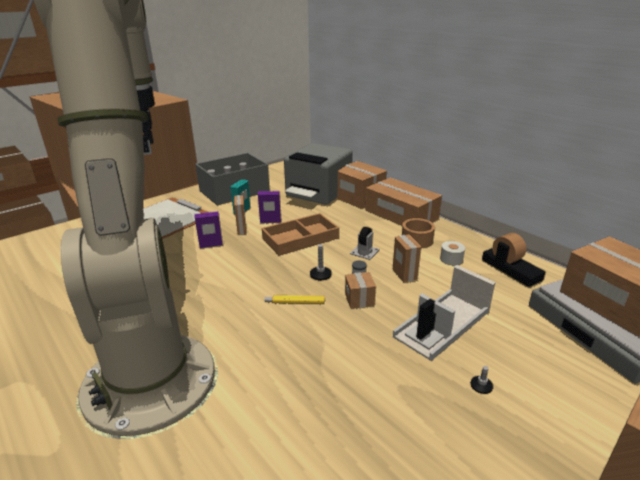

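The top view shows the thin carton (148,248), tray (228,210), castor (306,180), tall foot (305,247), square carton (368,248), thick carton (370,175), rack (445,217) and short foot (510,260). The side view agrees. I'll enlarge the top view to read edges.

Run:
```python
import cv2,numpy as np
im=cv2.imread("pics/top0.png")
for i,(x,y) in enumerate([(120,140),(290,140)]):
    c=cv2.convertScaleAbs(cv2.resize(im[y:y+145,x:x+190],None,fx=4,fy=4,interpolation=cv2.INTER_CUBIC),alpha=1.6)
    for k in range(0,190,20): cv2.putText(c,str(x+k),(k*4,10),0,.35,(255,255,255));cv2.line(c,(k*4,12),(k*4,18),(255,255,255))
    for k in range(0,145,20): cv2.putText(c,str(y+k),(0,k*4+4),0,.35,(255,255,255))
    cv2.imwrite(f"pics/crop{i}.png",c)
```

```text
(no output)
```

View pics/crop0.png

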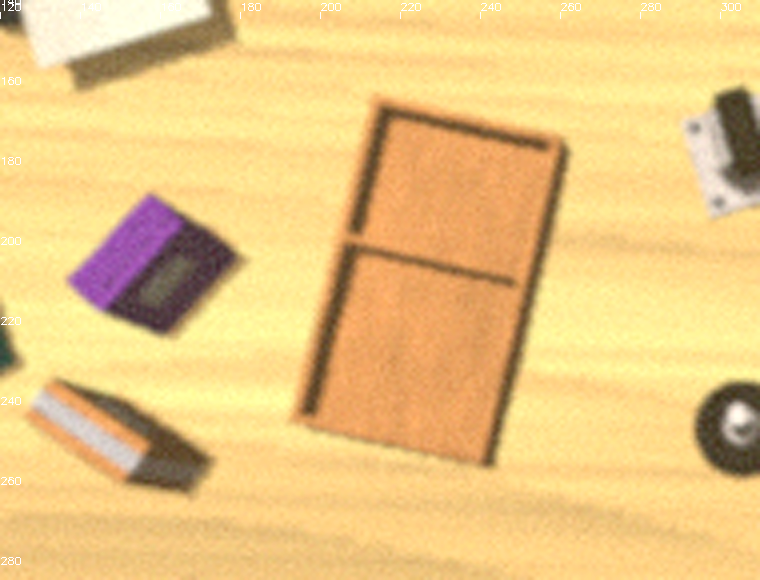

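View pics/crop1.png

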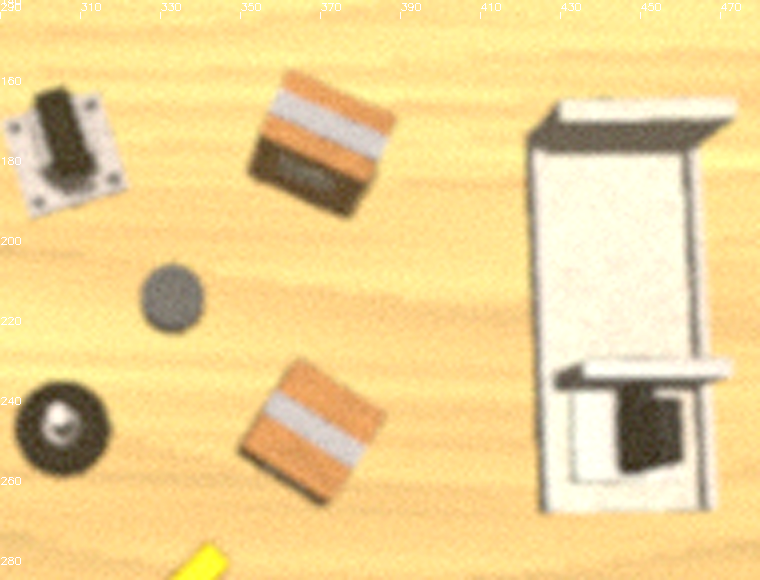

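The crops give corner pixels for tray, both cartons, castor plate, foot and rack. The rack wall is at the far end, and the tray's small compartment is the far one. Next I cast rays.

```bash
cat > h.py <<'E'
import numpy as np,cv2
from scipy.spatial.transform import Rotation as R
def ray(f,px,z,view=None):
    V=np.linalg.inv(f["view"] if view is None else view)
    d=V[:3,:3]@np.array([(px[0]-f["cx"])/f["fx"],(px[1]-f["cy"])/f["fy"],1.]);o=V[:3,3]
    return (o+d*(z-o[2])/d[2])
def wview(s,f): # world->camera of wrist cam
    T=np.eye(4);T[:3,:3]=R.from_rotvec(s["ee_rot"]).as_matrix();T[:3,3]=s["position"]
    return np.linalg.inv(T@f["mount"])
def go(x,y,z,yaw):
    """needed move: yaw = world direction angle (deg) of tool y; prints turn & shift in tool axes & units"""
    from rig import sense
    s=sense();M=R.from_rotvec(s["ee_rot"]).as_matrix();p=np.array(s["position"])
    cur=np.degrees(np.arctan2(M[1,1],M[0,1]));d=(yaw-cur+90)%180-90
    c,sn=np.cos(np.radians(yaw)),np.sin(np.radians(yaw))
    tilt=np.degrees(np.arccos(-M[2,2]))
    dt=M.T@(np.array([x,y,z])-p)
    print("t %.1f pos %s yaw %.1f tilt %.2f q7 %.2f| turn z (x4deg) %.2f or %.2f"%(s["time_s"],np.round(p,4),cur,tilt,s["joint_pos"][6],-d/4,(-d-np.sign(-d)*180)/4),"| shift x25mm (pre-turn axes)",np.round(dt/.025,2),
      "w %.4f"%s["gripper_width"])
    a=np.radians(-d);Rz=np.array([[np.cos(a),-np.sin(a),0],[np.sin(a),np.cos(a),0],[0,0,1]])
    print("  shift after turn",np.round(Rz.T@dt/.025,2))
E
python3 - <<'E'
from h import *
f=dict(np.load("top0.npz"))
def P(pts,z,off): return np.array([ray(f,(a/4+off[0],b/4+off[1]),z)[:2] for a,b in pts])
A=(120,140);B=(290,140)
def rep(n,q):
    q=np.array(q);c=q.mean(0);e=np.roll(q,-1,0)-q
    print(n,"c",c.round(4),"edges mm",np.linalg.norm(e,axis=1).round(3)*1000,"dir",np.degrees(np.arctan2(e[:,1],e[:,0])).round(1))
rep("tray",P([(376,97),(567,140),(492,465),(295,422)],.035,A))
rep("thin",P([(58,380),(150,443),(122,480),(28,412)],.095,A))
rep("thick",P([(290,68),(397,117),(372,182),(262,133)],.095,B))
rep("castor",P([(5,130),(97,97),(127,188),(35,217)],.004,B))
print("foot base",P([(62,429)],.014,B),"stem",P([(60,416)],.085,B))
print("rack rails near end z18",P([(543,512),(714,510)],.018,B),"z24",P([(543,512),(714,510)],.024,B),"floor at wall",P([(535,150),(690,150)],.006,B))
print("wall top front",P([(558,122),(735,118)],.08,B),"stop top front",P([(580,362),(732,360)],.076,B), "fin top",P([(615,390),(680,390),(620,475),(680,460)],.094,B))
E
```

```text
tray c [0.5387 0.2353] edges mm [111. 188. 112. 189.] dir [-101.2  169.7   79.4  -10.6]
thin c [0.4449 0.3968] edges mm [59. 24. 61. 22.] dir [-122.1  146.1   56.5  -39.9]
thick c [ 0.6204 -0.0788] edges mm [62. 38. 64. 38.] dir [-113.6  160.2   67.1  -21.6]
castor c [0.6207 0.0637] edges mm [57. 57. 56. 54.] dir [ -68.1 -160.4  109.5   20.7]
foot base [[0.46171224 0.06057732]] stem [[0.4623302  0.05951691]]
rack rails near end z18 [[ 0.42254298 -0.21092797]
 [ 0.42647244 -0.30695346]] z24 [[ 0.42225279 -0.20948408]
 [ 0.42615849 -0.3049288 ]] floor at wall [[ 0.63298171 -0.20835902]
 [ 0.63565799 -0.29838493]]
wall top front [[ 0.62970841 -0.20327933]
 [ 0.6347543  -0.29869478]] stop top front [[ 0.50023531 -0.21639581]
 [ 0.5036983  -0.29749465]] fin top [[ 0.48361174 -0.22999292]
 [ 0.48460986 -0.26394373]
 [ 0.43924123 -0.23257178]
 [ 0.44796659 -0.26378572]]
```

Run:
```python
from h import *
f=dict(np.load("top0.npz"))
print([ray(f,p,.095)[:2].round(3) for p in [(100,202),(158,190),(92,225)]])
go(.6204,-.0788,.20,66.7)
```

```text
[array([0.537, 0.492]), array([0.567, 0.373]), array([0.488, 0.505])]
t 0.1 pos [0.2777 0.5594 0.2304] yaw 63.6 tilt 0.10 q7 -0.05| turn z (x4deg) -0.77 or 44.23 | shift x25mm (pre-turn axes) [-23.63 -16.77   1.25] w 0.0855
  shift after turn [-22.69 -18.02   1.25]
```

```bash
python3 -m creep '[[[0,0,-0.77],[0,0,0],1],[[0,0,0],[-0.95,-0.75,0],1],[[0,0,0],[-0.95,-0.75,0],1],[[0,0,0],[-0.95,-0.75,0],1],[[0,0,0],[-0.95,-0.75,0],1],[[0,0,0],[-0.95,-0.75,0],1],[[0,0,0],[-0.95,-0.75,0],1],[[0,0,0],[-0.95,-0.75,0],1]]'
python3 -m creep '[[[0,0,0],[-0.95,-0.75,0],1],[[0,0,0],[-0.95,-0.75,0],1],[[0,0,0],[-0.95,-0.75,0],1],[[0,0,0],[-0.95,-0.75,0],1],[[0,0,0],[-0.95,-0.75,0],1],[[0,0,0],[-0.95,-0.75,0],1],[[0,0,0],[-0.95,-0.75,0],1],[[0,0,0],[-0.95,-0.75,0],1]]'
python3 -m creep '[[[0,0,0],[-0.95,-0.75,0],1],[[0,0,0],[-0.95,-0.75,0],1],[[0,0,0],[-0.95,-0.75,0],1],[[0,0,0],[-0.95,-0.75,0],1],[[0,0,0],[-0.95,-0.75,0],1],[[0,0,0],[-0.95,-0.75,0],1],[[0,0,0],[-0.95,-0.75,0],1],[[0,0,0],[0,0,0.5],1]]'
python3 - <<'E'
from h import *
go(.6204,-.0788,.20,66.7)
E
```

```text
time_s: 0.77
position: [0.3789, 0.3719, 0.2309]
ee_rot: [-0.635, -3.076, 0.001]
ft_force: [-0.2, 0.0, 0.1]
gripper_width: 0.0853
finger_force: 0.0
time_s: 1.43
position: [0.4939, 0.159, 0.231]
ee_rot: [-0.635, -3.076, 0.0]
ft_force: [1.3, -0.4, -0.9]
gripper_width: 0.0857
finger_force: 0.0
time_s: 2.1
position: [0.5966, -0.0335, 0.2204]
ee_rot: [0.646, 3.07, -0.005]
ft_force: [-0.7, -0.5, 0.0]
gripper_width: 0.0856
finger_force: 0.0
t 2.1 pos [ 0.5966 -0.0335  0.2204] yaw 66.2 tilt 0.31 q7 1.27| turn z (x4deg) -0.12 or 44.88 | shift x25mm (pre-turn axes) [-1.6  -1.27  0.83] w 0.0856
  shift after turn [-1.59 -1.28  0.83]
```

```bash
python3 -m creep '[[[0,0,0],[-0.7,-0.6,0.3],1],[[0,0,0],[-0.7,-0.55,0.3],1],[[0,0,0],[0,0,0],1],[[0,0,0],[0,0,0],1]]'
python3 - <<'E'
from h import *
from rig import *
go(.6204,-.0788,.10,66.7)
s=sense();f=grab_frame("wrist");cv2.imwrite("pics/w1.png",f["image"][:,:,::-1]);V=wview(s,f)
np.savez("w1.npz",**f,V=V)
E
```

```text
time_s: 2.43
position: [0.6146, -0.0676, 0.2026]
ee_rot: [-0.639, -3.074, 0.002]
ft_force: [0.1, 1.1, 0.2]
gripper_width: 0.0855
finger_force: 0.0
t 2.4 pos [ 0.6146 -0.0676  0.2026] yaw 66.5 tilt 0.14 q7 1.35| turn z (x4deg) -0.04 or 44.96 | shift x25mm (pre-turn axes) [-0.4  -0.31  4.1 ] w 0.0855
  shift after turn [-0.4  -0.31  4.1 ]
```

View pics/w1.png

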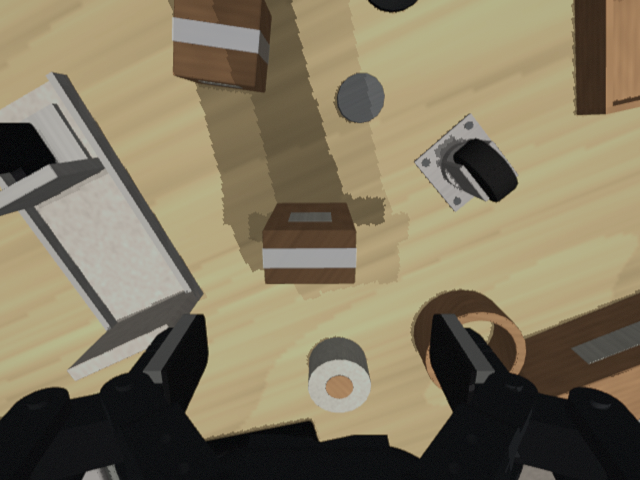

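The wrist view shows the thick carton's top face, (263,233) to (356,283), square to the tool. The castor plate is at (466,162).

Run:
```python
from h import *
f=dict(np.load("w1.npz"));V=f["V"]
def rep(n,pts,z):
    q=np.array([ray(f,p,z,V)[:2] for p in pts]);c=q.mean(0);e=np.roll(q,-1,0)-q
    print(n,"c",c.round(4),"edges mm",np.linalg.norm(e,axis=1).round(4)*1000,"dir",np.degrees(np.arctan2(e[:,1],e[:,0])).round(1)); return c
c=rep("thick",[(263,233),(356,231),(356,283),(263,283)],.095)
rep("castor",[(469,113),(520,163),(457,211),(414,160)],.004)
q=[ray(f,p,z,V)[:2].round(4) for p,z in [((108,327),.006),((188,292),.006),((33,206),.006),((0,205),.076),((103,160),.076)]];print(q)
go(c[0],c[1],.051,66.7)
```

```text
thick c [ 0.6237 -0.0783] edges mm [63.  38.1 65.7 36.8] dir [  67.8  -21.8 -113.5  154. ]
castor c [0.6258 0.0669] edges mm [64.4 66.1 62.1 58.2] dir [  26.6  -73.1 -160.5  108.3]
[array([ 0.6386, -0.3065]), array([ 0.637 , -0.2147]), array([ 0.5074, -0.3011]), array([ 0.505 , -0.2678]), array([ 0.5076, -0.1828])]
t 2.5 pos [ 0.6148 -0.0661  0.2032] yaw 66.6 tilt 0.08 q7 1.35| turn z (x4deg) -0.02 or 44.98 | shift x25mm (pre-turn axes) [-0.53 -0.3   6.09] w 0.0853
  shift after turn [-0.53 -0.3   6.09]
```

```bash
python3 -m creep '[[[0,0,0],[-0.4,-0.25,0],1],[[0,0,0],[0,0,0.5],1],[[0,0,0],[0,0,1],1],[[0,0,0],[0,0,1],1],[[0,0,0],[0,0,1],1],[[0,0,0],[0,0,1],1],[[0,0,0],[0,0,1],1],[[0,0,0],[0,0,0.4],1]]'
python3 -m creep '[[[0,0,0],[0,0,0],1],[[0,0,0],[0,0,0],1]]'
python3 - <<'E'
from h import *
go(.622,-.0785,.051,66.7)
E
```

```text
time_s: 3.15
position: [0.6195, -0.0748, 0.052]
ee_rot: [-0.633, -3.072, 0.001]
ft_force: [-1.6, 1.2, 0.8]
gripper_width: 0.0852
finger_force: 0.0
time_s: 3.32
position: [0.6218, -0.0756, 0.0564]
ee_rot: [-0.634, -3.076, 0.0]
ft_force: [-0.3, -1.0, 0.2]
gripper_width: 0.0856
finger_force: 0.0
t 3.3 pos [ 0.6218 -0.0756  0.0564] yaw 66.7 tilt 0.03 q7 1.41| turn z (x4deg) -0.00 or 45.00 | shift x25mm (pre-turn axes) [-0.05 -0.1   0.22] w 0.0856
  shift after turn [-0.05 -0.1   0.22]
```

Close and lift; then compute the move to the rack slot.

```bash
python3 -m creep '[[[0,0,0],[-0.05,-0.1,0.2],-1],[[0,0,0],[0,0,0],-1],[[0,0,0],[0,0,0],-1],[[0,0,0],[0,0,0],-1],[[0,0,0],[0,0,0],-1],[[0,0,0],[0,0,0],-1],[[0,0,0],[0,0,0],-1],[[0,0,0],[0,0,0],-1]]'
python3 -m creep '[[[0,0,0],[0,0,-0.4],-1],[[0,0,0],[0,0,-1],-1],[[0,0,0],[0,0,-1],-1],[[0,0,0],[0,0,-1],-1],[[0,0,0],[0,0,-1],-1],[[0,0,0],[0,0,-0.8],-1],[[0,0,0],[0,0,0],-1],[[0,0,0],[0,0,0],-1]]'
python3 - <<'E'
from h import *
a=np.radians(2);o=np.array([.535,-.256]);t=o+.073*np.array([np.cos(a),np.sin(a)]);print(t)
go(*t,.18,92)
E
```

```text
time_s: 3.98
position: [0.6229, -0.079, 0.0525]
ee_rot: [0.635, 3.075, -0.0]
ft_force: [-0.7, -1.6, 6.5]
gripper_width: 0.0634
finger_force: 66.9
time_s: 4.65
position: [0.6224, -0.0785, 0.1824]
ee_rot: [0.634, 3.075, 0.001]
ft_force: [-0.1, 0.3, -2.6]
gripper_width: 0.0634
finger_force: 66.4
[ 0.60795553 -0.25345234]
t 4.7 pos [ 0.6224 -0.0785  0.1824] yaw 66.7 tilt 0.11 q7 1.38| turn z (x4deg) -6.33 or 38.67 | shift x25mm (pre-turn axes) [-2.24 -6.66  0.09] w 0.0634
  shift after turn [ 0.82 -6.97  0.09]
```

```bash
python3 -m creep '[[[0,0,-0.9],[0,0,0],-1],[[0,0,-0.9],[0,0,0],-1],[[0,0,-0.9],[0,0,0],-1],[[0,0,-0.9],[0,0,0],-1],[[0,0,-0.9],[0,0,0],-1],[[0,0,-0.9],[0,0,0],-1],[[0,0,-0.9],[0,0,0],-1]]'
python3 -m creep '[[[0,0,0],[0.1,-0.88,0],-1],[[0,0,0],[0.1,-0.88,0],-1],[[0,0,0],[0.1,-0.88,0],-1],[[0,0,0],[0.1,-0.88,0],-1],[[0,0,0],[0.1,-0.88,0],-1],[[0,0,0],[0.1,-0.88,0],-1],[[0,0,0],[0.1,-0.88,0],-1],[[0,0,0],[0.1,-0.88,0],-1]]'
python3 -m creep '[[[0,0,0],[0,0,0],-1],[[0,0,0],[0,0,0],-1],[[0,0,0],[0,0,0],-1]]'
python3 - <<'E'
from h import *
from rig import *
go(.608,-.256,.06,92)
s=sense();f=grab_frame("wrist");cv2.imwrite("pics/w2.png",f["image"][:,:,::-1]);V=wview(s,f)
np.savez("w2.npz",**f,V=V)
E
```

```text
time_s: 5.23
position: [0.6208, -0.0782, 0.179]
ee_rot: [0.057, -3.137, -0.001]
ft_force: [-0.3, 0.1, -2.0]
gripper_width: 0.063
finger_force: 66.5
time_s: 5.9
position: [0.6066, -0.2555, 0.179]
ee_rot: [0.052, -3.138, -0.002]
ft_force: [-0.1, 0.2, -2.2]
gripper_width: 0.0633
finger_force: 66.5
time_s: 6.15
position: [0.6072, -0.2542, 0.1795]
ee_rot: [0.052, -3.139, -0.003]
ft_force: [0.1, 1.4, -2.9]
gripper_width: 0.0635
finger_force: 66.6
t 6.2 pos [ 0.6072 -0.2542  0.1795] yaw 91.9 tilt 0.17 q7 2.09| turn z (x4deg) -0.03 or 44.97 | shift x25mm (pre-turn axes) [-0.04 -0.08  4.78] w 0.0635
  shift after turn [-0.04 -0.08  4.78]
```

View pics/w2.png

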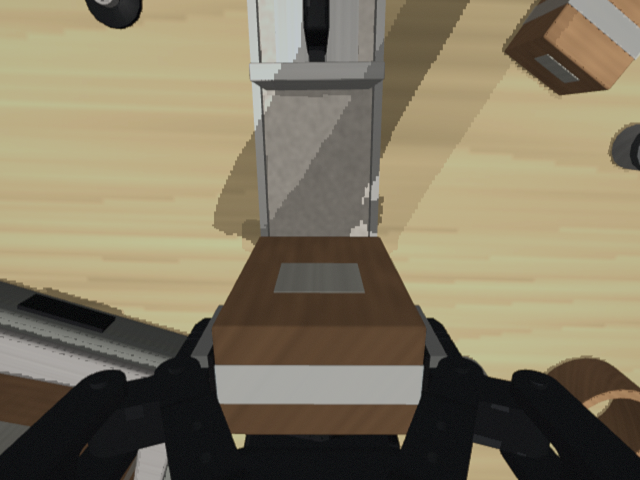

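The wrist view shows the rack floor channel, inner edges at columns about 267 and 371, in line with the held carton (centred on column 320). The stop's face edge runs (250,65)–(384,65).

Run:
```python
from h import *
f=dict(np.load("w2.npz"));V=f["V"]
for p,z in [((267,225),.006),((371,225),.006),((263,100),.006),((374,100),.006),((249,64),.076),((384,64),.076),((260,237),.179-.051),((382,237),.179-.051),((216,432),.223),((424,432),.223)]: print(p,ray(f,p,z,V).round(4))
```

```text
(267, 225) [ 0.6149 -0.2973  0.006 ]
(371, 225) [ 0.612  -0.2089  0.006 ]
(263, 100) [ 0.5152 -0.2997  0.006 ]
(374, 100) [ 0.5124 -0.2139  0.006 ]
(249, 64) [ 0.499  -0.2982  0.076 ]
(384, 64) [ 0.4964 -0.2191  0.076 ]
(260, 237) [ 0.5891 -0.2855  0.128 ]
(382, 237) [ 0.587  -0.2211  0.128 ]
(216, 432) [ 0.6264 -0.2865  0.223 ]
(424, 432) [ 0.6243 -0.2197  0.223 ]
```

```bash
python3 -m creep '[[[0,0,0],[0.13,0,0.5],-1],[[0,0,0],[0,0,1],-1],[[0,0,0],[0,0,1],-1],[[0,0,0],[0,0,1],-1],[[0,0,0],[0,0,0.7],-1],[[0,0,0],[0,0,0.3],-1],[[0,0,0],[0,0,0],-1],[[0,0,0],[0,0,0],-1]]'
python3 - <<'E'
from h import *
go(.605,-.2535,.059,92)
E
```

```text
time_s: 6.87
position: [0.605, -0.2545, 0.0692]
ee_rot: [0.053, -3.141, -0.0]
ft_force: [0.3, -0.1, -1.3]
gripper_width: 0.0634
finger_force: 66.6
t 6.9 pos [ 0.605  -0.2545  0.0692] yaw 91.9 tilt 0.01 q7 2.12| turn z (x4deg) -0.01 or 44.99 | shift x25mm (pre-turn axes) [-0.    0.04  0.41] w 0.0634
  shift after turn [-0.    0.04  0.41]
```

```bash
python3 -m creep '[[[0,0,0],[0,0,0.25],-1],[[0,0,0],[0,0,0.1],-1],[[0,0,0],[0,0,0.05],-1],[[0,0,0],[0,0,0],-1],[[0,0,0],[0,0,0],-1]]'
python3 -m creep '[[[0,0,0],[0,0,0],0.9],[[0,0,0],[0,0,0],0.9],[[0,0,0],[0,0,0],0.9],[[0,0,0],[0,0,0],0.9],[[0,0,0],[0,0,0],0.9],[[0,0,0],[0,0,-0.3],0.9],[[0,0,0],[0,0,-1],0.9],[[0,0,0],[0,0,-1],0.9]]'
python3 -m creep '[[[0,0,0],[0,0,-1],1],[[0,0,0],[0,0,-1],1],[[0,0,0],[0,0,-1],1],[[0,0,0],[0,0,0],1],[[0,0,0],[0,0,0],1]]'
python3 - <<'E'
from h import *
from rig import *
go(.4449,.3968,.19,57)
f=grab_frame("top");im=f["image"][:,:,::-1];np.savez("top1.npz",**f)
a=cv2.resize(im[140:290,390:490],None,fx=4,fy=4,interpolation=cv2.INTER_CUBIC);b=cv2.resize(im[220:320,90:190],None,fx=4,fy=4,interpolation=cv2.INTER_CUBIC)
cv2.imwrite("pics/t1.png",cv2.convertScaleAbs(np.hstack([a[:400],b]),alpha=1.6))
E
```

```text
time_s: 7.28
position: [0.6047, -0.2553, 0.0591]
ee_rot: [-0.052, 3.141, -0.0]
ft_force: [0.4, -1.6, -1.9]
gripper_width: 0.0633
finger_force: 66.6
time_s: 7.95
position: [0.6036, -0.2548, 0.1161]
ee_rot: [0.051, -3.138, -0.001]
ft_force: [0.2, -0.9, 0.2]
gripper_width: 0.081
finger_force: 0.0
time_s: 8.37
position: [0.6055, -0.2559, 0.194]
ee_rot: [-0.051, 3.137, -0.002]
ft_force: [0.0, -0.2, -1.0]
gripper_width: 0.0851
finger_force: 0.0
t 8.4 pos [ 0.6055 -0.2559  0.194 ] yaw 91.9 tilt 0.25 q7 2.09| turn z (x4deg) 8.72 or -36.28 | shift x25mm (pre-turn axes) [ 5.57 26.3   0.1 ] w 0.0851
  shift after turn [19.61 18.4   0.1 ]
```

View pics/t1.png

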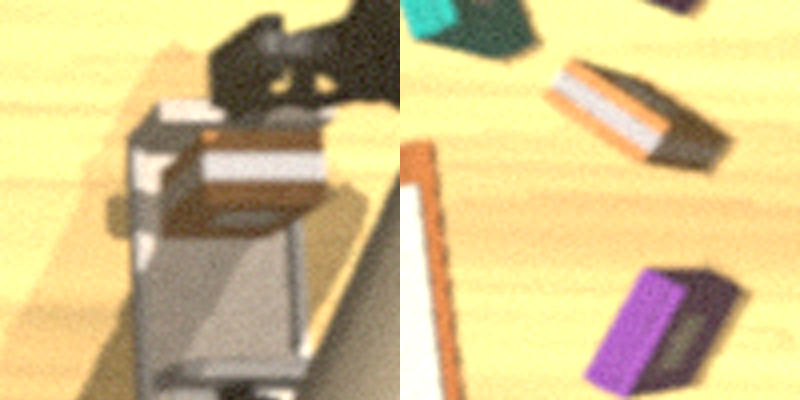

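The thick carton stands upright between the rails near the wall (crop centre about 245,190). The thin carton is unchanged at px (142,247).

```bash
python3 -m creep '[[[0,0,0.97],[0,0,0],1],[[0,0,0.97],[0,0,0],1],[[0,0,0.97],[0,0,0],1],[[0,0,0.97],[0,0,0],1],[[0,0,0.97],[0,0,0],1],[[0,0,0.97],[0,0,0],1],[[0,0,0.97],[0,0,0],1],[[0,0,0.97],[0,0,0],1]]'
python3 -m creep '[[[0,0,0.97],[0.95,0.9,0],1],[[0,0,0],[0.95,0.9,0],1],[[0,0,0],[0.95,0.9,0],1],[[0,0,0],[0.95,0.9,0],1],[[0,0,0],[0.95,0.9,0],1],[[0,0,0],[0.95,0.9,0],1],[[0,0,0],[0.95,0.9,0],1],[[0,0,0],[0.95,0.9,0],1]]'
python3 -m creep '[[[0,0,0],[0.95,0.9,0],1],[[0,0,0],[0.95,0.9,0],1],[[0,0,0],[0.95,0.9,0],1],[[0,0,0],[0.95,0.9,0],1],[[0,0,0],[0.95,0.9,0],1],[[0,0,0],[0.95,0.9,0],1],[[0,0,0],[0.95,0.9,0],1],[[0,0,0],[0.95,0.9,0],1]]'
python3 -m creep '[[[0,0,0],[0.95,0.9,0],1],[[0,0,0],[0.95,0.9,0],1],[[0,0,0],[0.9,0.8,0],1],[[0,0,0],[0,0,0],1],[[0,0,0],[0,0,0],1],[[0,0,0],[0,0,0],1]]'
python3 - <<'E'
from h import *
from rig import *
go(.4449,.3968,.19,57)
s=sense();f=grab_frame("wrist");cv2.imwrite("pics/w3.png",f["image"][:,:,::-1]);V=wview(s,f)
np.savez("w3.npz",**f,V=V)
E
```

```text
time_s: 9.08
position: [0.6038, -0.2548, 0.1898]
ee_rot: [-0.795, -3.036, -0.0]
ft_force: [0.4, 0.5, 0.4]
gripper_width: 0.0856
finger_force: 0.0
time_s: 9.75
position: [0.5399, 0.0002, 0.1902]
ee_rot: [-0.892, -3.01, 0.001]
ft_force: [0.7, 0.7, 0.2]
gripper_width: 0.0854
finger_force: 0.0
time_s: 10.42
position: [0.4788, 0.2543, 0.1902]
ee_rot: [-0.893, -3.011, 0.003]
ft_force: [-0.3, 0.2, -0.6]
gripper_width: 0.0856
finger_force: 0.0
time_s: 10.92
position: [0.4567, 0.345, 0.1902]
ee_rot: [-0.893, -3.011, 0.003]
ft_force: [0.7, -0.5, 1.0]
gripper_width: 0.0856
finger_force: 0.0
t 10.9 pos [0.4567 0.345  0.1902] yaw 57.0 tilt 0.13 q7 0.35| turn z (x4deg) -0.01 or 44.99 | shift x25mm (pre-turn axes) [1.52 1.48 0.  ] w 0.0856
  shift after turn [1.52 1.48 0.  ]
```

View pics/w3.png

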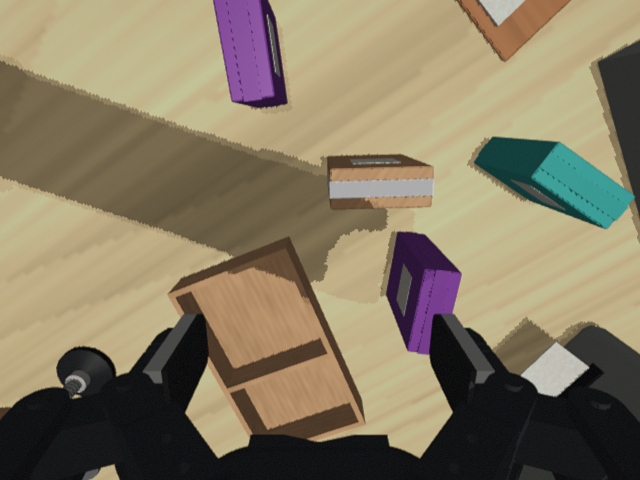

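The wrist view shows the thin carton's top face (329,167)–(433,208), square to the tool. The turquoise one is at (575,190), purple at (430,290), and the tray's near corners are at (290,238) and (170,293).

Run:
```python
from h import *
f=dict(np.load("w3.npz"));V=f["V"]
q=np.array([ray(f,p,.095,V)[:2] for p in [(329,168),(432,166),(433,207),(331,209)]]);e=np.roll(q,-1,0)-q
print(q.mean(0),np.linalg.norm(e,axis=1),np.degrees(np.arctan2(e[:,1],e[:,0])))
for p in [(290,238),(170,293),(363,420)]:print("tray",ray(f,p,.035,V).round(4))
M=R.from_euler('z',57,degrees=True).as_matrix()
c=np.array([*q.mean(0),0])
for p,z in [((400,233),.095),((388,297),0),((475,160),0),((558,143),.095),((494,138),0)]:
    print("rel carton (across,along)",p,(M.T@(ray(f,p,z,V)-c)*1000).round(0)[:2])
go(*q.mean(0),.052,57)
```

```text
[0.44608078 0.39846174] [0.06287806 0.02565004 0.06431123 0.02562125] [  58.04792532  -26.55342555 -121.89306871  150.24030449]
tray [0.4546 0.3188 0.035 ]
tray [0.4393 0.2058 0.035 ]
tray [0.642  0.2749 0.035 ]
rel carton (across,along) (400, 233) [ 14. -29.]
rel carton (across,along) (388, 297) [  27. -120.]
rel carton (across,along) (475, 160) [94.  8.]
rel carton (across,along) (558, 143) [105.  27.]
rel carton (across,along) (494, 138) [108.  26.]
t 11.0 pos [0.4572 0.3443 0.1905] yaw 56.9 tilt 0.11 q7 0.35| turn z (x4deg) -0.03 or 44.97 | shift x25mm (pre-turn axes) [1.56 1.58 5.54] w 0.0854
  shift after turn [1.55 1.59 5.54]
```

```bash
python3 -m creep '[[[0,0,0],[0.75,0.8,0],1],[[0,0,0],[0.75,0.75,0],1],[[0,0,0],[0,0,0.5],1],[[0,0,0],[0,0,1],1],[[0,0,0],[0,0,1],1],[[0,0,0],[0,0,1],1],[[0,0,0],[0,0,0.9],1],[[0,0,0],[0,0,0.5],1]]'
python3 -m creep '[[[0,0,0],[0,0,0.3],1],[[0,0,0],[0,0,0],1],[[0,0,0],[0,0,0],1]]'
python3 - <<'E'
from h import *
go(.4455,.398,.052,57)
E
```

```text
time_s: 11.63
position: [0.4463, 0.396, 0.0659]
ee_rot: [-0.897, -3.009, 0.006]
ft_force: [-0.8, -0.3, -0.5]
gripper_width: 0.0857
finger_force: 0.0
time_s: 11.88
position: [0.4473, 0.3985, 0.062]
ee_rot: [0.894, 3.011, 0.001]
ft_force: [0.8, 0.3, 0.1]
gripper_width: 0.0855
finger_force: 0.0
t 11.9 pos [0.4473 0.3985 0.062 ] yaw 56.9 tilt 0.04 q7 0.29| turn z (x4deg) -0.02 or 44.98 | shift x25mm (pre-turn axes) [ 0.05 -0.06  0.4 ] w 0.0855
  shift after turn [ 0.05 -0.06  0.4 ]
```

```bash
python3 -m creep '[[[0,0,0],[0.05,-0.05,0.4],1],[[0,0,0],[0,0,0],-1],[[0,0,0],[0,0,0],-1],[[0,0,0],[0,0,0],-1],[[0,0,0],[0,0,0],-1],[[0,0,0],[0,0,0],-1],[[0,0,0],[0,0,0],-1],[[0,0,0],[0,0,0],-1]]'
python3 -m creep '[[[0,0,0],[0,0,-0.4],-1],[[0,0,0],[0,0,-1],-1],[[0,0,0],[0,0,-1],-1],[[0,0,0],[0,0,-1],-1],[[0,0,0],[0,0,-1],-1],[[0,0,0],[0,0,-1],-1],[[0,0,0],[0,0,-0.6],-1],[[0,0,0],[0,0,0],-1]]'
python3 - <<'E'
from h import *
go(.567,-.2553,.20,92)
E
```

```text
time_s: 12.55
position: [0.445, 0.3986, 0.0517]
ee_rot: [0.893, 3.012, 0.001]
ft_force: [-0.3, -0.6, 3.7]
gripper_width: 0.0635
finger_force: 66.1
time_s: 13.22
position: [0.4463, 0.3994, 0.2058]
ee_rot: [0.893, 3.009, 0.009]
ft_force: [1.6, 0.3, -1.6]
gripper_width: 0.0636
finger_force: 66.1
t 13.2 pos [0.4463 0.3994 0.2058] yaw 56.9 tilt 0.37 q7 0.27| turn z (x4deg) -8.76 or 36.24 | shift x25mm (pre-turn axes) [-18.33 -19.32   0.13] w 0.0636
  shift after turn [ -3.91 -26.34   0.13]
```

```bash
python3 -m creep '[[[0,0,-0.975],[0,0,0],-1],[[0,0,-0.975],[0,0,0],-1],[[0,0,-0.975],[0,0,0],-1],[[0,0,-0.975],[0,0,0],-1],[[0,0,-0.975],[0,0,0],-1],[[0,0,-0.975],[0,0,0],-1],[[0,0,-0.975],[0,0,0],-1],[[0,0,-0.975],[0,0,0],-1]]'
python3 -m creep '[[[0,0,-0.975],[-0.145,-0.97,0],-1],[[0,0,0],[-0.145,-0.97,0],-1],[[0,0,0],[-0.145,-0.97,0],-1],[[0,0,0],[-0.145,-0.97,0],-1],[[0,0,0],[-0.145,-0.97,0],-1],[[0,0,0],[-0.145,-0.97,0],-1],[[0,0,0],[-0.145,-0.97,0],-1],[[0,0,0],[-0.145,-0.97,0],-1]]'
python3 -m creep '[[[0,0,0],[-0.145,-0.97,0],-1],[[0,0,0],[-0.145,-0.97,0],-1],[[0,0,0],[-0.145,-0.97,0],-1],[[0,0,0],[-0.145,-0.97,0],-1],[[0,0,0],[-0.145,-0.97,0],-1],[[0,0,0],[-0.145,-0.97,0],-1],[[0,0,0],[-0.145,-0.97,0],-1],[[0,0,0],[-0.145,-0.97,0],-1]]'
python3 -m creep '[[[0,0,0],[-0.145,-0.97,0],-1],[[0,0,0],[-0.145,-0.97,0],-1],[[0,0,0],[-0.145,-0.97,0],-1],[[0,0,0],[-0.145,-0.97,0],-1],[[0,0,0],[-0.145,-0.97,0],-1],[[0,0,0],[-0.145,-0.97,0],-1],[[0,0,0],[-0.145,-0.97,0],-1],[[0,0,0],[-0.145,-0.97,0],-1]]'
python3 -m creep '[[[0,0,0],[-0.145,-0.97,0],-1],[[0,0,0],[-0.145,-0.97,0],-1],[[0,0,0],[0,0,0],-1],[[0,0,0],[0,0,0],-1],[[0,0,0],[0,0,0],-1]]'
python3 - <<'E'
from h import *
from rig import *
go(.567,-.2553,.20,92)
s=sense();f=grab_frame("wrist");cv2.imwrite("pics/w4.png",f["image"][:,:,::-1]);V=wview(s,f)
np.savez("w4.npz",**f,V=V)
E
```

```text
time_s: 13.88
position: [0.4443, 0.3977, 0.1996]
ee_rot: [-0.045, -3.139, 0.003]
ft_force: [0.4, -1.2, -1.3]
gripper_width: 0.0633
finger_force: 65.9
time_s: 14.55
position: [0.4785, 0.2036, 0.1999]
ee_rot: [0.056, -3.139, 0.002]
ft_force: [-0.2, 0.2, -1.8]
gripper_width: 0.0635
finger_force: 66.2
time_s: 15.22
position: [0.5143, 0.0111, 0.2]
ee_rot: [0.056, -3.139, 0.001]
ft_force: [-0.0, -0.8, -2.0]
gripper_width: 0.0631
finger_force: 66.2
time_s: 15.88
position: [0.5504, -0.1814, 0.1999]
ee_rot: [0.056, -3.139, -0.001]
ft_force: [0.4, -0.5, -1.1]
gripper_width: 0.0633
finger_force: 66.2
time_s: 16.3
position: [0.5595, -0.228, 0.2]
ee_rot: [0.056, -3.139, -0.001]
ft_force: [-0.3, 0.3, -1.8]
gripper_width: 0.0635
finger_force: 66.5
t 16.3 pos [ 0.5595 -0.228   0.2   ] yaw 92.1 tilt 0.13 q7 2.09| turn z (x4deg) 0.01 or -44.99 | shift x25mm (pre-turn axes) [-0.26 -1.1  -0.  ] w 0.0635
  shift after turn [-0.26 -1.1  -0.  ]
```

View pics/w4.png

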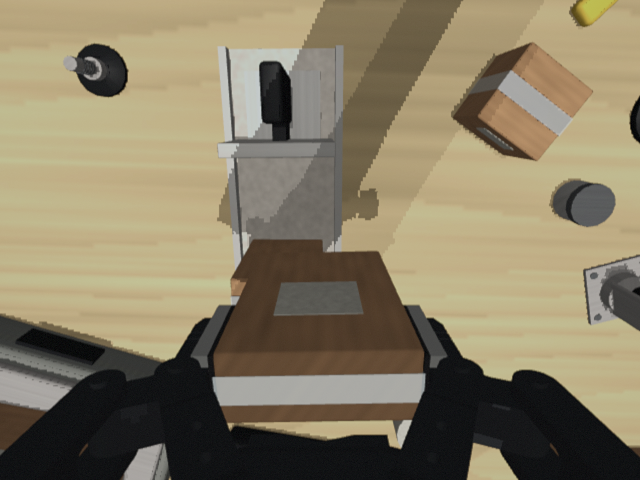

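The wrist view shows the held thin carton square to the rack and the thick carton's bottom edge behind it at row 240. The stop's fin top is at (262–291, 62–122).

Run:
```python
from h import *
f=dict(np.load("w4.npz"));V=f["V"]
for p,z in [((252,240),.006),((323,240),.006),((230,160),.006),((334,160),.006),((261,63),.094),((278,62),.094),((264,121),.094),((291,121),.094),((219,143),.076),((343,143),.076)]: print(p,z,ray(f,p,z,V)[:2].round(4))
```

```text
(252, 240) 0.006 [ 0.5876 -0.2876]
(323, 240) 0.006 [ 0.5853 -0.2226]
(230, 160) 0.006 [ 0.5162 -0.3054]
(334, 160) 0.006 [ 0.5131 -0.216 ]
(261, 63) 0.094 [ 0.4504 -0.2657]
(278, 62) 0.094 [ 0.4495 -0.2556]
(264, 121) 0.094 [ 0.4831 -0.2641]
(291, 121) 0.094 [ 0.4825 -0.2475]
(219, 143) 0.076 [ 0.4983 -0.2969]
(343, 143) 0.076 [ 0.4953 -0.2135]
```

```bash
python3 -m creep '[[[0,0,0],[-0.14,-0.55,0],-1],[[0,0,0],[-0.14,-0.55,0],-1],[[0,0,0],[0,0,0],-1],[[0,0,0],[0,0,1],-1],[[0,0,0],[0,0,1],-1],[[0,0,0],[0,0,1],-1],[[0,0,0],[0,0,0.6],-1],[[0,0,0],[0,0,0],-1]]'
python3 -m creep '[[[0,0,0],[0,0,0],-1],[[0,0,0],[0,0,0],-1]]'
python3 - <<'E'
from h import *
go(.5675,-.2555,.0585,92)
E
```

```text
time_s: 17.02
position: [0.566, -0.2528, 0.1071]
ee_rot: [0.06, -3.135, -0.005]
ft_force: [-0.2, 1.0, -2.2]
gripper_width: 0.0632
finger_force: 66.7
time_s: 17.18
position: [0.5689, -0.2554, 0.1127]
ee_rot: [-0.058, 3.139, -0.001]
ft_force: [-0.8, 0.2, -1.5]
gripper_width: 0.0635
finger_force: 66.7
t 17.2 pos [ 0.5689 -0.2554  0.1127] yaw 92.1 tilt 0.10 q7 2.16| turn z (x4deg) 0.03 or -44.97 | shift x25mm (pre-turn axes) [ 0.06 -0.    2.17] w 0.0635
  shift after turn [ 0.06 -0.    2.17]
```

```bash
python3 -m creep '[[[0,0,0],[0.05,0,0.5],-1],[[0,0,0],[0,0,0.7],-1],[[0,0,0],[0,0,0.4],-1],[[0,0,0],[0,0,0.3],-1],[[0,0,0],[0,0,0.2],-1],[[0,0,0],[0,0,0.05],-1],[[0,0,0],[0,0,0],-1],[[0,0,0],[0,0,0],-1]]'
python3 - <<'E'
from h import *
go(.5675,-.2555,.0585,92)
E
```

```text
time_s: 17.85
position: [0.5671, -0.2561, 0.0579]
ee_rot: [-0.056, 3.141, -0.001]
ft_force: [-0.2, -0.2, -0.9]
gripper_width: 0.0634
finger_force: 67.0
t 17.9 pos [ 0.5671 -0.2561  0.0579] yaw 92.1 tilt 0.04 q7 2.18| turn z (x4deg) 0.01 or -44.99 | shift x25mm (pre-turn axes) [-0.02  0.02 -0.02] w 0.0634
  shift after turn [-0.02  0.02 -0.02]
```

```bash
python3 -m creep '[[[0,0,0],[0,0,0],0.9],[[0,0,0],[0,0,0],0.9],[[0,0,0],[0,0,0],0.9],[[0,0,0],[0,0,0],0.9],[[0,0,0],[0,0,0],0.9],[[0,0,0],[0,0,-0.3],0.9],[[0,0,0],[0,0,-1],0.9],[[0,0,0],[0,0,-1],0.9]]'
python3 -m creep '[[[0,0,0],[0,0,-1],0.8],[[0,0,0],[0,0,-1],0.8],[[0,0,0],[0.8,0,0],0.8],[[0,0,0],[0.8,0,0],0.8],[[0,0,0],[0.8,0,0],0.8],[[0,0,0],[0.8,0,0],0.5],[[0,0,0],[0.8,0,0],0.2],[[0,0,0],[0,0,0],0]]'
python3 - <<'E'
from h import *
go(.466,-.2575,.061,92)
E
```

```text
time_s: 18.52
position: [0.5659, -0.2555, 0.115]
ee_rot: [0.056, -3.138, -0.001]
ft_force: [0.3, -0.8, 0.1]
gripper_width: 0.0808
finger_force: 0.0
time_s: 19.18
position: [0.4633, -0.2609, 0.1658]
ee_rot: [0.05, -3.141, -0.001]
ft_force: [-0.4, -0.9, 0.4]
gripper_width: 0.0433
finger_force: 0.0
t 19.2 pos [ 0.4633 -0.2609  0.1658] yaw 91.8 tilt 0.04 q7 2.18| turn z (x4deg) -0.04 or 44.96 | shift x25mm (pre-turn axes) [-0.11  0.13  4.19] w 0.0433
  shift after turn [-0.11  0.13  4.19]
```

```bash
python3 -m creep '[[[0,0,0],[-0.1,0.13,0.5],0],[[0,0,0],[0,0,1],0],[[0,0,0],[0,0,1],0],[[0,0,0],[0,0,0.9],0],[[0,0,0],[0,0,0.5],0],[[0,0,0],[0,0,0.2],0],[[0,0,0],[0,0,0],-1],[[0,0,0],[0,0,0],-1]]'
python3 -m creep '[[[0,0,0],[0,0,0],-1],[[0,0,0],[0,0,0],-1],[[0,0,0],[0,0,0],-1],[[0,0,0],[0,0,0],-1],[[0,0,0],[0,0,0],-1]]'
python3 - <<'E'
from h import *
go(.466+.064,-.2575+.002,.061,92)
E
```

```text
time_s: 19.85
position: [0.4699, -0.2568, 0.0633]
ee_rot: [-0.057, 3.14, -0.002]
ft_force: [0.1, -20.9, -4.6]
gripper_width: 0.0193
finger_force: 12.2
time_s: 20.27
position: [0.4696, -0.2599, 0.0638]
ee_rot: [-0.053, 3.139, -0.008]
ft_force: [3.0, -12.9, -12.1]
gripper_width: 0.0132
finger_force: 60.8
t 20.3 pos [ 0.4696 -0.2599  0.0638] yaw 91.9 tilt 0.32 q7 2.23| turn z (x4deg) -0.02 or 44.98 | shift x25mm (pre-turn axes) [-2.42  0.09  0.12] w 0.0132
  shift after turn [-2.42  0.09  0.12]
```

```bash
python3 -m creep '[[[0,0,0],[0,-0.06,-0.02],-1],[[0,0,0],[-0.3,-0.03,0],-1],[[0,0,0],[-0.3,0,0],-1],[[0,0,0],[-0.3,0,0],-1],[[0,0,0],[-0.3,0,0],-1],[[0,0,0],[-0.3,0,0],-1],[[0,0,0],[-0.3,0,0],-1],[[0,0,0],[-0.2,0,0],-1]]'
python3 -m creep '[[[0,0,0],[0,0,0],-1],[[0,0,0],[0,0,0],-1]]'
python3 -m creep '[[[0,0,0],[-0.1,0,0],-1],[[0,0,0],[-0.1,0,0],-1],[[0,0,0],[0,0,0],-1]]'
python3 -m creep '[[[0,0,0],[-0.08,0,0],-1],[[0,0,0],[0,0,0],-1]]'
python3 -m creep '[[[0,0,0],[-0.08,0,0],-1],[[0,0,0],[0,0,0],-1]]'
```

```text
time_s: 20.93
position: [0.5202, -0.2577, 0.0638]
ee_rot: [-0.056, 3.141, -0.003]
ft_force: [-3.6, -3.8, -1.7]
gripper_width: 0.0128
finger_force: 62.2
time_s: 21.1
position: [0.5209, -0.2577, 0.0638]
ee_rot: [-0.057, 3.139, -0.003]
ft_force: [3.4, -5.9, -7.6]
gripper_width: 0.0131
finger_force: 61.2
time_s: 21.35
position: [0.5245, -0.2575, 0.0638]
ee_rot: [0.056, -3.141, 0.002]
ft_force: [-2.6, -4.4, -2.8]
gripper_width: 0.0131
finger_force: 62.1
time_s: 21.52
position: [0.5264, -0.2574, 0.0638]
ee_rot: [0.056, -3.141, 0.002]
ft_force: [-4.3, -4.1, -2.0]
gripper_width: 0.0131
finger_force: 62.1
time_s: 21.68
position: [0.5284, -0.2574, 0.0638]
ee_rot: [0.055, -3.141, 0.002]
ft_force: [-3.3, -4.2, -2.0]
gripper_width: 0.0129
finger_force: 62.1
```

```bash
for i in 1 ; do python3 -m creep '[[[0,0,0],[-0.08,0,0],-1],[[0,0,0],[0,0,0],-1]]'; done
python3 -m creep '[[[0,0,0],[-0.06,0,0],-1],[[0,0,0],[0,0,0],-1]]' 
python3 -m creep '[[[0,0,0],[-0.04,0,0],-1],[[0,0,0],[0,0,0],-1]]'
```

```text
time_s: 21.85
position: [0.5304, -0.2572, 0.0638]
ee_rot: [0.056, -3.141, 0.002]
ft_force: [-2.2, -4.3, -1.5]
gripper_width: 0.0132
finger_force: 62.1
time_s: 22.02
position: [0.5317, -0.2572, 0.0638]
ee_rot: [0.056, -3.141, 0.002]
ft_force: [-3.7, -3.6, -2.5]
gripper_width: 0.013
finger_force: 62.2
time_s: 22.18
position: [0.5326, -0.2571, 0.0638]
ee_rot: [0.055, -3.141, 0.002]
ft_force: [-4.4, -3.9, -1.2]
gripper_width: 0.0129
finger_force: 62.3
```

Run:
```python
from h import *
from rig import *
f=grab_frame("side");np.savez("s2.npz",**f)
im=f["image"][:,:,::-1];cv2.imwrite("pics/s2.png",cv2.convertScaleAbs(cv2.resize(im[250:370,380:520],None,fx=5,fy=5,interpolation=cv2.INTER_CUBIC),alpha=1.3))
```

```text
(no output)
```

View pics/s2.png

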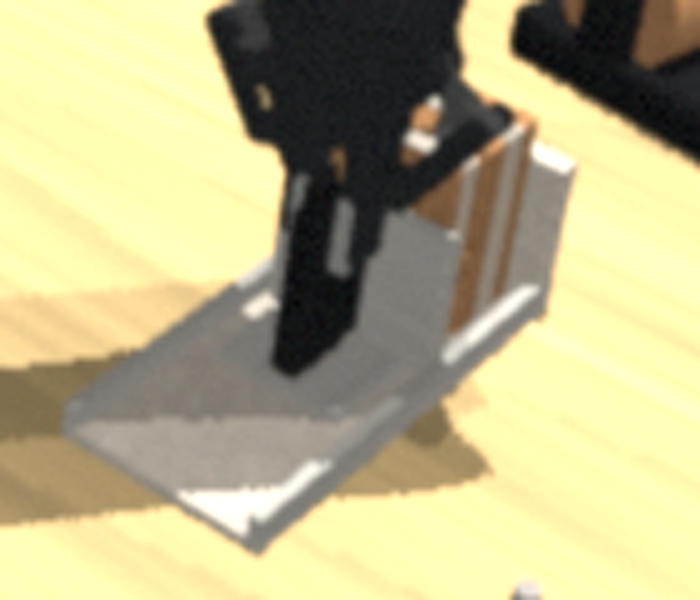

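The side view shows both cartons upright between stop and wall, the stop touching the thin one and little or no gap at the wall. I'll push in small steps until the force rises.

```bash
python3 -m creep '[[[0,0,0],[-0.04,0,0],-1],[[0,0,0],[0,0,0],-1]]' | grep -E 'pos|ft'
python3 -m creep '[[[0,0,0],[-0.04,0,0],-1],[[0,0,0],[0,0,0],-1]]' | grep -E 'pos|ft'
python3 -m creep '[[[0,0,0],[-0.04,0,0],-1],[[0,0,0],[0,0,0],-1]]' | grep -E 'pos|ft'
```

```text
position: [0.5331, -0.2571, 0.0638]
ft_force: [-6.2, -2.6, 1.0]
position: [0.5331, -0.2571, 0.0638]
ft_force: [-11.6, -1.6, 4.5]
position: [0.5331, -0.2571, 0.0638]
ft_force: [-16.4, 0.2, 7.9]
```

Snug against the wall. Release and move towards the castor.

```bash
python3 -m creep '[[[0,0,0],[0,0,0],0],[[0,0,0],[0,0,0],0],[[0,0,0],[0,0,0],0],[[0,0,0],[0,0,0],0],[[0,0,0],[0,0,-0.5],0],[[0,0,0],[0,0,-1],0],[[0,0,0],[0,0,-1],0],[[0,0,0],[0,0,-1],0]]'
python3 -m creep '[[[0,0,0],[0,0,-1],0],[[0,0,0],[0,0,-0.5],0]]'
python3 - <<'E'
from h import *
go(.622,.064,.19,110.5)
E
```

```text
time_s: 23.4
position: [0.5359, -0.2559, 0.1526]
ee_rot: [-0.056, 3.141, -0.0]
ft_force: [0.6, -0.3, -0.4]
gripper_width: 0.0428
finger_force: 0.0
time_s: 23.57
position: [0.5371, -0.2566, 0.1928]
ee_rot: [-0.056, 3.136, -0.003]
ft_force: [1.3, -0.1, 0.2]
gripper_width: 0.0428
finger_force: 0.0
t 23.6 pos [ 0.5371 -0.2566  0.1928] yaw 92.1 tilt 0.30 q7 2.15| turn z (x4deg) -4.61 or 40.39 | shift x25mm (pre-turn axes) [-3.85 12.7   0.11] w 0.0428
  shift after turn [-7.67 10.83  0.11]
```

```bash
python3 -m creep '[[[0,0,-0.92],[0,0,0],0.4],[[0,0,-0.92],[0,0,0],0.4],[[0,0,-0.92],[0,0,0],0.4],[[0,0,-0.92],[0,0,0],0.4],[[0,0,-0.93],[0,0,0],0.4],[[0,0,0],[-0.64,0.9,0],0.4],[[0,0,0],[-0.64,0.9,0],0.4],[[0,0,0],[-0.64,0.9,0],0.4]]'
python3 -m creep '[[[0,0,0],[-0.64,0.9,0],0.4],[[0,0,0],[-0.64,0.9,0],0.4],[[0,0,0],[-0.64,0.9,0],0.4],[[0,0,0],[-0.64,0.9,0],0.4],[[0,0,0],[-0.64,0.9,0],0.4],[[0,0,0],[-0.64,0.9,0],0.4],[[0,0,0],[-0.64,0.9,0],0.4],[[0,0,0],[-0.64,0.9,0],0.4]]'
python3 -m creep '[[[0,0,0],[-0.64,0.9,0],0.4],[[0,0,0],[0,0,0],0.4],[[0,0,0],[0,0,0],0.4],[[0,0,0],[0,0,0],0.4],[[0,0,0],[0,0,0],0.4]]'
python3 - <<'E'
from h import *
from rig import *
go(.622,.064,.19,110.5)
s=sense();f=grab_frame("wrist");cv2.imwrite("pics/w5.png",f["image"][:,:,::-1]);V=wview(s,f)
np.savez("w5.npz",**f,V=V)
E
```

```text
time_s: 24.23
position: [0.5574, -0.1756, 0.1894]
ee_rot: [-0.556, 3.091, -0.001]
ft_force: [0.5, 0.2, -0.8]
gripper_width: 0.0598
finger_force: 0.0
time_s: 24.9
position: [0.6144, 0.039, 0.1895]
ee_rot: [-0.559, 3.09, -0.0]
ft_force: [0.7, -0.5, -0.5]
gripper_width: 0.0599
finger_force: 0.0
time_s: 25.32
position: [0.6212, 0.0626, 0.1887]
ee_rot: [-0.556, 3.092, -0.001]
ft_force: [0.2, -1.1, 0.6]
gripper_width: 0.0596
finger_force: 0.0
t 25.3 pos [0.6212 0.0626 0.1887] yaw 110.4 tilt 0.05 q7 1.87| turn z (x4deg) -0.03 or 44.97 | shift x25mm (pre-turn axes) [-0.05  0.04 -0.05] w 0.0596
  shift after turn [-0.05  0.04 -0.05]
```

View pics/w5.png

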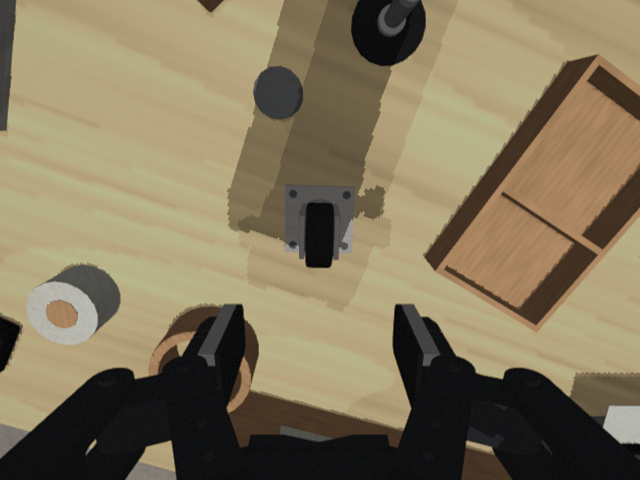

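The wrist view shows the castor plate (286,185)–(354,250), aligned with the tool and centred on column 320. The tray corners are at (597,55), (425,260) and (537,330), and the tall foot's base at (389,30).

Run:
```python
from h import *
f=dict(np.load("w5.npz"));V=f["V"]
q=np.array([ray(f,p,.004,V)[:2] for p in [(286,185),(353,185),(355,250),(286,250)]]);print("castor",q.mean(0),q.round(4).tolist())
w=np.array([ray(f,p,.059,V)[:2] for p in [(303,240),(339,240)]]);print("cheek?",w)
print("wheel",ray(f,(320,206),.07,V),ray(f,(320,266),.05,V))
t=np.array([ray(f,p,.035,V)[:2] for p in [(597,55),(427,262),(537,330)]]);print("tray",t.round(4).tolist(),"c",(t[0]+t[2])/2, "len",np.linalg.norm(np.diff(t,axis=0),axis=1))
d=t[1]-t[0];print("x dir",np.degrees(np.arctan2(d[1],d[0])))
print("foot",ray(f,(389,30),.014,V))
```

```text
castor [0.62422854 0.06499262] [[0.6069, 0.0276], [0.587, 0.0812], [0.6407, 0.1047], [0.6623, 0.0465]]
cheek? [[0.63143354 0.05402955]
 [0.62213166 0.07906622]]
wheel [0.60080445 0.05604071 0.07      ] [0.6495828  0.07428202 0.05      ]
tray [[0.4395, 0.2029], [0.621, 0.1575], [0.6449, 0.2744]] c [0.54220957 0.23868136] len [0.18713656 0.1193042 ]
x dir -14.039995500457442
foot [0.47061894 0.06194901 0.014     ]
```

```bash
python3 -m creep '[[[0,0,0],[-0.1,0.04,0],0.4],[[0,0,0],[0,0,1],0.4],[[0,0,0],[0,0,1],0.4],[[0,0,0],[0,0,1],0.4],[[0,0,0],[0,0,1],0.4],[[0,0,0],[0,0,1],0.4],[[0,0,0],[0,0,0.8],0.4],[[0,0,0],[0,0,0.3],0.4]]'
python3 -m creep '[[[0,0,0],[0,0,0.1],0.4],[[0,0,0],[0,0,0],0.4]]'
python3 - <<'E'
from h import *
go(.6235,.0645,.030,110.5)
E
```

```text
time_s: 26.03
position: [0.621, 0.0652, 0.0322]
ee_rot: [0.557, -3.087, 0.0]
ft_force: [-0.4, 0.4, -1.3]
gripper_width: 0.06
finger_force: 0.0
time_s: 26.2
position: [0.6232, 0.0656, 0.0332]
ee_rot: [0.558, -3.091, 0.0]
ft_force: [-0.2, -0.0, 0.6]
gripper_width: 0.0595
finger_force: 0.0
t 26.2 pos [0.6232 0.0656 0.0332] yaw 110.5 tilt 0.02 q7 1.91| turn z (x4deg) -0.01 or 44.99 | shift x25mm (pre-turn axes) [ 0.   -0.04  0.13] w 0.0595
  shift after turn [ 0.01 -0.04  0.13]
```

```bash
python3 -m creep '[[[0,0,0],[0,0,0.05],-1],[[0,0,0],[0,0,0],-1],[[0,0,0],[0,0,0],-1],[[0,0,0],[0,0,0],-1],[[0,0,0],[0,0,0],-1],[[0,0,0],[0,0,0],-1],[[0,0,0],[0,0,0],-1],[[0,0,0],[0,0,0],-1]]'
python3 -m creep '[[[0,0,0],[0,0,-0.4],-1],[[0,0,0],[0,0,-1],-1],[[0,0,0],[0,0,-1],-1],[[0,0,0],[0,0,-1],-1],[[0,0,0],[0,0,-0.6],-1],[[0,0,0],[0,0,0],-1],[[0,0,0],[0,0,0],-1],[[0,0,0],[0,0,0],-1]]'
python3 - <<'E'
from h import *
go(.5014,.2459,.13,78.5)
E
```

```text
time_s: 26.87
position: [0.6244, 0.0659, 0.0336]
ee_rot: [-0.558, 3.088, -0.0]
ft_force: [-0.4, -1.0, 7.2]
gripper_width: 0.029
finger_force: 61.0
time_s: 27.53
position: [0.622, 0.0661, 0.1303]
ee_rot: [0.559, -3.089, -0.0]
ft_force: [-0.4, -0.6, -3.2]
gripper_width: 0.0291
finger_force: 60.0
t 27.5 pos [0.622  0.0661 0.1303] yaw 110.5 tilt 0.14 q7 1.88| turn z (x4deg) 8.00 or -37.00 | shift x25mm (pre-turn axes) [2.   8.43 0.02] w 0.0291
  shift after turn [6.16 6.08 0.02]
```

```bash
python3 -m creep '[[[0,0,1],[0,0,0],-1],[[0,0,1],[0,0,0],-1],[[0,0,1],[0,0,0],-1],[[0,0,1],[0,0,0],-1],[[0,0,1],[0,0,0],-1],[[0,0,1],[0,0,0],-1],[[0,0,1],[0,0,0],-1],[[0,0,1],[0,0,0],-1]]'
python3 -m creep '[[[0,0,0],[0.77,0.76,0],-1],[[0,0,0],[0.77,0.76,0],-1],[[0,0,0],[0.77,0.76,0],-1],[[0,0,0],[0.77,0.76,0],-1],[[0,0,0],[0.77,0.76,0],-1],[[0,0,0],[0.77,0.76,0],-1],[[0,0,0],[0.77,0.76,0],-1],[[0,0,0],[0.77,0.76,0],-1]]'
python3 -m creep '[[[0,0,0],[0,0,0],-1],[[0,0,0],[0,0,0],-1],[[0,0,0],[0,0,0],-1]]'
python3 - <<'E'
from h import *
from rig import *
go(.5014,.2459,.039,78.5)
s=sense();f=grab_frame("wrist");cv2.imwrite("pics/w6.png",f["image"][:,:,::-1]);V=wview(s,f)
np.savez("w6.npz",**f,V=V)
E
```

```text
time_s: 28.2
position: [0.6217, 0.0659, 0.1295]
ee_rot: [-0.32, -3.122, 0.002]
ft_force: [0.2, -0.1, -3.5]
gripper_width: 0.0287
finger_force: 59.8
time_s: 28.87
position: [0.5004, 0.2461, 0.1298]
ee_rot: [-0.314, -3.123, 0.004]
ft_force: [0.3, -0.1, -2.5]
gripper_width: 0.0293
finger_force: 59.8
time_s: 29.12
position: [0.5019, 0.2449, 0.1305]
ee_rot: [-0.314, -3.124, 0.003]
ft_force: [-0.2, -0.7, -2.3]
gripper_width: 0.0287
finger_force: 59.9
t 29.1 pos [0.5019 0.2449 0.1305] yaw 78.5 tilt 0.15 q7 0.96| turn z (x4deg) 0.00 or -45.00 | shift x25mm (pre-turn axes) [0.02 0.04 3.66] w 0.0287
  shift after turn [0.02 0.04 3.66]
```

View pics/w6.png

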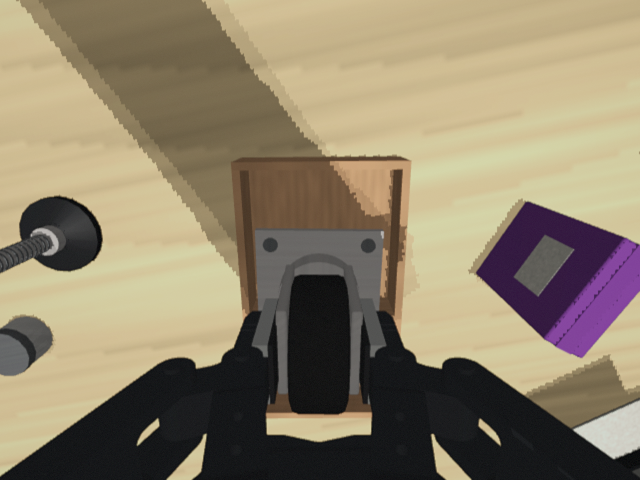

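The wrist view shows the castor square over the tray, with the tray's near rim at row 158 (columns 233–410, centre 321, matching the plate's centre 319).

Run:
```python
from h import *
f=dict(np.load("w6.npz"));V=f["V"]
t=np.array([ray(f,p,.035,V)[:2] for p in [(233,160),(410,159)]]);print("near rim",t,np.linalg.norm(t[1]-t[0]));d=t[1]-t[0];print(np.degrees(np.arctan2(d[1],d[0])))
pl=np.array([ray(f,p,.101,V)[:2] for p in [(256,231),(383,231)]]);print("plate",pl,np.linalg.norm(pl[1]-pl[0]))
n=np.array([d[1],-d[0]])/np.linalg.norm(d);m=t.mean(0);print("tray center",m+.0955*n,"larger comp",m+.055*n,"small",m+.148*n)
```

```text
near rim [[0.4375597  0.20483578]
 [0.45844963 0.310509  ]] 0.10771823349078266
78.81770621795134
plate [[0.4680334  0.22217215]
 [0.47980752 0.28015159]] 0.059162867827891485
tray center [0.54169161 0.23915196] larger comp [0.5019605  0.24700617] small [0.5931949  0.22897057]
```

```bash
python3 -m creep '[[[0,0,0],[0,0.05,0.5],-1],[[0,0,0],[0,0,1],-1],[[0,0,0],[0,0,0.9],-1],[[0,0,0],[0,0,0.6],-1],[[0,0,0],[0,0,0.3],-1],[[0,0,0],[0,0,0.2],-1],[[0,0,0],[0,0,0],-1],[[0,0,0],[0,0,0],-1]]'
python3 - <<'E'
from h import *
go(.5019,.2465,.0386,78.7)
E
```

```text
time_s: 29.83
position: [0.5034, 0.2466, 0.0449]
ee_rot: [0.316, 3.125, 0.0]
ft_force: [-0.8, 0.2, -1.6]
gripper_width: 0.0293
finger_force: 59.9
t 29.8 pos [0.5034 0.2466 0.0449] yaw 78.5 tilt 0.04 q7 0.99| turn z (x4deg) -0.06 or 44.94 | shift x25mm (pre-turn axes) [ 0.06 -0.02  0.25] w 0.0293
  shift after turn [ 0.06 -0.01  0.25]
```

```bash
python3 -m creep '[[[0,0,0],[0.05,0,0.13],-1],[[0,0,0],[0,0,0.1],-1],[[0,0,0],[0,0,0],-1],[[0,0,0],[0,0,0],0.3],[[0,0,0],[0,0,0],0.3],[[0,0,0],[0,0,0],0.3],[[0,0,0],[0,0,0],0.3],[[0,0,0],[0,0,0],0.3]]'
python3 -m creep '[[[0,0,0],[0,0,-0.4],0.3],[[0,0,0],[0,0,-1],0.3],[[0,0,0],[0,0,-1],0.3],[[0,0,0],[0,0,-1],0.3],[[0,0,0],[0,0,-1],0.3],[[0,0,0],[0,0,0],0.3],[[0,0,0],[0,0,0],0.3]]'
python3 - <<'E'
from h import *
go(.463,.0605,.15,78.5)
E
```

```text
time_s: 30.5
position: [0.5017, 0.2472, 0.0388]
ee_rot: [0.315, 3.125, 0.0]
ft_force: [-0.8, 0.5, -0.3]
gripper_width: 0.0556
finger_force: 0.0
time_s: 31.08
position: [0.5026, 0.2476, 0.151]
ee_rot: [0.314, 3.123, 0.004]
ft_force: [-0.6, -0.3, 0.4]
gripper_width: 0.0553
finger_force: 0.0
t 31.1 pos [0.5026 0.2476 0.151 ] yaw 78.5 tilt 0.24 q7 0.95| turn z (x4deg) -0.00 or 45.00 | shift x25mm (pre-turn axes) [ 0.06 -7.65  0.01] w 0.0553
  shift after turn [ 0.06 -7.65  0.01]
```

```bash
python3 -m creep '[[[0,0,0],[0,-0.95,0],0.3],[[0,0,0],[0,-0.95,0],0.3],[[0,0,0],[0,-0.95,0],0.3],[[0,0,0],[0,-0.95,0],0.3],[[0,0,0],[0,-0.95,0],0.3],[[0,0,0],[0,-0.95,0],0.3],[[0,0,0],[0,-0.95,0],0.3],[[0,0,0],[0,-0.95,0],0.3]]'
python3 -m creep '[[[0,0,0],[0,0,0],0.3],[[0,0,0],[0,0,0],0.3],[[0,0,0],[0,0,0],0.3]]'
python3 - <<'E'
from h import *
from rig import *
go(.463,.0605,.15,78.5)
s=sense();f=grab_frame("wrist");cv2.imwrite("pics/w7.png",f["image"][:,:,::-1]);V=wview(s,f)
np.savez("w7.npz",**f,V=V)
E
```

```text
time_s: 31.75
position: [0.4625, 0.0596, 0.1477]
ee_rot: [-0.315, -3.124, 0.001]
ft_force: [0.7, -0.4, 0.8]
gripper_width: 0.0552
finger_force: 0.0
time_s: 32.0
position: [0.4632, 0.0614, 0.1481]
ee_rot: [-0.314, -3.125, 0.0]
ft_force: [0.8, 0.2, -0.3]
gripper_width: 0.0554
finger_force: 0.0
t 32.0 pos [0.4632 0.0614 0.1481] yaw 78.5 tilt 0.05 q7 1.22| turn z (x4deg) 0.00 or -45.00 | shift x25mm (pre-turn axes) [ 0.   -0.04 -0.08] w 0.0554
  shift after turn [ 0.   -0.04 -0.08]
```

View pics/w7.png

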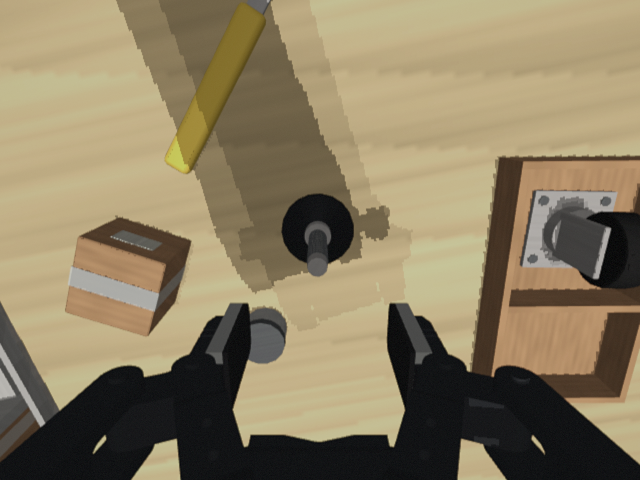

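The castor sits wheel up in the larger compartment. The tall foot is centred between the fingers, base (318,229) and stem top (317,266).

Run:
```python
from h import *
f=dict(np.load("w7.npz"));V=f["V"]
b=ray(f,(318,229),.012,V);t=ray(f,(317,267),.085,V);print(b,t)
c=(b+t)/2
go(c[0],c[1],.041,78.5)
```

```text
[0.4629523  0.06129794 0.012     ] [0.46532613 0.06029903 0.085     ]
t 32.0 pos [0.4634 0.0619 0.1481] yaw 78.6 tilt 0.05 q7 1.22| turn z (x4deg) 0.02 or -44.98 | shift x25mm (pre-turn axes) [-0.04 -0.03  4.29] w 0.0557
  shift after turn [-0.04 -0.03  4.29]
```

```bash
python3 -m creep '[[[0,0,0],[-0.02,-0.03,0.5],0.3],[[0,0,0],[0,0,1],0.3],[[0,0,0],[0,0,1],0.3],[[0,0,0],[0,0,1],0.3],[[0,0,0],[0,0,0.6],0.3],[[0,0,0],[0,0,0.2],0.3],[[0,0,0],[0,0,0],0.3],[[0,0,0],[0,0,0],0.3]]'
python3 -m creep '[[[0,0,0],[0,0,0],-1],[[0,0,0],[0,0,0],-1],[[0,0,0],[0,0,0],-1],[[0,0,0],[0,0,0],-1],[[0,0,0],[0,0,0],-1],[[0,0,0],[0,0,0],-1],[[0,0,0],[0,0,0],-1],[[0,0,0],[0,0,0],-1]]'
python3 -m creep '[[[0,0,0],[0,0,-0.4],-1],[[0,0,0],[0,0,-1],-1],[[0,0,0],[0,0,-1],-1],[[0,0,0],[0,0,-1],-1],[[0,0,0],[0,0,-0.8],-1],[[0,0,0],[0,0,0],-1],[[0,0,0],[0,0,0],-1]]'
python3 - <<'E'
from h import *
go(.593,.2275,.15,78.5)
E
```

```text
time_s: 32.72
position: [0.4643, 0.0606, 0.0414]
ee_rot: [0.313, 3.126, -0.0]
ft_force: [-0.0, -0.3, 0.3]
gripper_width: 0.0556
finger_force: 0.0
time_s: 33.38
position: [0.4645, 0.0603, 0.0419]
ee_rot: [0.315, 3.125, 0.001]
ft_force: [-2.2, 0.2, 6.2]
gripper_width: 0.0103
finger_force: 58.4
time_s: 33.97
position: [0.4646, 0.0602, 0.1473]
ee_rot: [0.315, 3.123, 0.002]
ft_force: [0.8, 0.2, -1.9]
gripper_width: 0.01
finger_force: 58.5
t 34.0 pos [0.4646 0.0602 0.1473] yaw 78.5 tilt 0.16 q7 1.23| turn z (x4deg) -0.00 or 45.00 | shift x25mm (pre-turn axes) [-3.7   7.58 -0.09] w 0.0100
  shift after turn [-3.7   7.58 -0.09]
```

```bash
python3 -m creep '[[[0,0,0],[-0.46,0.95,0],-1],[[0,0,0],[-0.46,0.95,0],-1],[[0,0,0],[-0.46,0.95,0],-1],[[0,0,0],[-0.46,0.95,0],-1],[[0,0,0],[-0.46,0.95,0],-1],[[0,0,0],[-0.46,0.95,0],-1],[[0,0,0],[-0.46,0.95,0],-1],[[0,0,0],[-0.46,0.95,0],-1]]'
python3 -m creep '[[[0,0,0],[0,0,0],-1],[[0,0,0],[0,0,0],-1],[[0,0,0],[0,0,0],-1]]'
python3 - <<'E'
from h import *
from rig import *
go(.593,.2275,.0469,78.5)
s=sense();f=grab_frame("wrist");cv2.imwrite("pics/w8.png",f["image"][:,:,::-1]);V=wview(s,f)
np.savez("w8.npz",**f,V=V)
E
```

```text
time_s: 34.63
position: [0.5916, 0.2286, 0.1439]
ee_rot: [-0.314, -3.123, 0.003]
ft_force: [0.4, -0.6, -1.5]
gripper_width: 0.0106
finger_force: 58.5
time_s: 34.88
position: [0.5912, 0.2269, 0.1443]
ee_rot: [-0.315, -3.123, 0.004]
ft_force: [-0.8, -0.4, -1.8]
gripper_width: 0.0105
finger_force: 58.6
t 34.9 pos [0.5912 0.2269 0.1443] yaw 78.5 tilt 0.19 q7 1.09| turn z (x4deg) -0.01 or 44.99 | shift x25mm (pre-turn axes) [-0.08  0.05  3.9 ] w 0.0105
  shift after turn [-0.08  0.05  3.9 ]
```

View pics/w8.png

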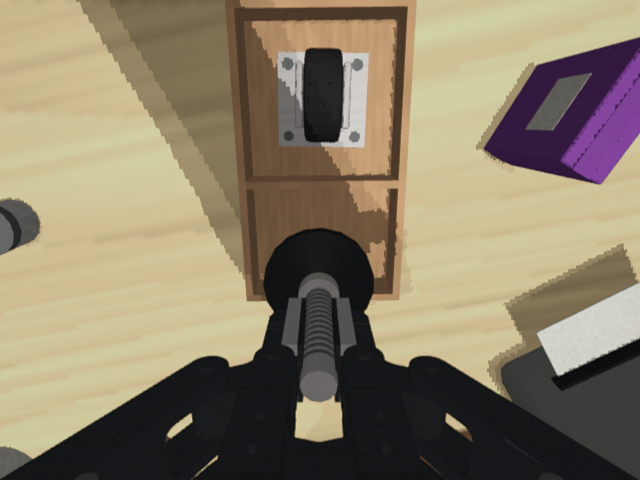

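The wrist view shows the castor centred in the large compartment. The held foot is over the small one, with the divider at row 183, the far rim at row 299 and the walls at columns 240–408.

Run:
```python
from h import *
f=dict(np.load("w8.npz"));V=f["V"]
a=[ray(f,p,.035,V)[:2] for p in [(237,184),(408,184),(247,299),(400,299)]];print(np.round(a,4))
d=(a[0]+a[1])/2;e=(a[2]+a[3])/2;print(d,e)
u=np.array([np.cos(np.radians(-11.3)),np.sin(np.radians(-11.3))]);print("target from divider",d+.0405*u,"from rim",e-.043*u)
print("castor plate",np.mean([ray(f,p,.009,V)[:2] for p in [(278,52),(368,53),(366,148),(278,147)]],axis=0))
```

```text
[[0.5429 0.1821]
 [0.5653 0.2921]
 [0.6245 0.1674]
 [0.6465 0.2755]]
[0.55409684 0.23710309] [0.63551036 0.2214657 ]
target from divider [0.59381173 0.22916727] from rim [0.59334392 0.22989139]
castor plate [0.5031447  0.24757725]
```

```bash
python3 -m creep '[[[0,0,0],[-0.08,0.1,0.5],-1],[[0,0,0],[0,0,1],-1],[[0,0,0],[0,0,0.9],-1],[[0,0,0],[0,0,0.6],-1],[[0,0,0],[0,0,0.4],-1],[[0,0,0],[0,0,0.2],-1],[[0,0,0],[0,0,0],-1],[[0,0,0],[0,0,0],-1]]'
python3 - <<'E'
from h import *
go(.5935,.229,.0469,78.5)
E
```

```text
time_s: 35.6
position: [0.5948, 0.2298, 0.0566]
ee_rot: [0.315, 3.125, 0.0]
ft_force: [0.4, 0.1, -0.9]
gripper_width: 0.0102
finger_force: 58.8
t 35.6 pos [0.5948 0.2298 0.0566] yaw 78.5 tilt 0.04 q7 1.12| turn z (x4deg) -0.01 or 44.99 | shift x25mm (pre-turn axes) [ 0.05 -0.04  0.39] w 0.0102
  shift after turn [ 0.05 -0.04  0.39]
```

```bash
python3 -m creep '[[[0,0,0],[0.04,-0.02,0.15],-1],[[0,0,0],[0,0,0.12],-1],[[0,0,0],[0,0,0.1],-1],[[0,0,0],[0,0,0],-1],[[0,0,0],[0,0,0],-1]]'
python3 - <<'E'
from h import *
go(.5935,.229,.0469,78.5)
E
```

```text
time_s: 36.02
position: [0.5936, 0.2299, 0.0471]
ee_rot: [0.314, 3.125, 0.001]
ft_force: [0.1, 0.2, -0.6]
gripper_width: 0.0105
finger_force: 58.8
t 36.0 pos [0.5936 0.2299 0.0471] yaw 78.5 tilt 0.04 q7 1.12| turn z (x4deg) 0.00 or -45.00 | shift x25mm (pre-turn axes) [-0.   -0.04  0.01] w 0.0105
  shift after turn [-0.   -0.04  0.01]
```

```bash
python3 -m creep '[[[0,0,0],[0,0,0],0],[[0,0,0],[0,0,0],0],[[0,0,0],[0,0,0],0],[[0,0,0],[0,0,0],0],[[0,0,0],[0,0,-0.4],0],[[0,0,0],[0,0,-1],0],[[0,0,0],[0,0,-1],0],[[0,0,0],[0,0,-1],0]]'
python3 -m creep '[[[0,0,0],[0,0,-1],0],[[0,0,0],[0,0,-1],0],[[0,0,0],[0,0,-1],0],[[0,0,0],[0,0.9,0],0],[[0,0,0],[0,0.9,0],0],[[0,0,0],[0,0.9,0],0],[[0,0,0],[0,0.9,0],0],[[0,0,0],[0,0,0],0]]'
python3 - <<'E'
from h import *
from rig import *
a=grab_frame("top");b=grab_frame("side");np.savez("top2.npz",**a);np.savez("s3.npz",**b)
A=a["image"][130:290,180:500,::-1];B=b["image"][170:400,240:520,::-1]
A=cv2.resize(A,None,fx=2.25,fy=2.25,interpolation=cv2.INTER_CUBIC)[:, :400*2];B2=cv2.resize(b["image"][260:345,395:505,::-1],None,fx=2.75,fy=2.75,interpolation=cv2.INTER_CUBIC);C=cv2.resize(b["image"][200:285,255:365,::-1],None,fx=2.75,fy=2.75,interpolation=cv2.INTER_CUBIC)
r=np.hstack([B2,C]);w=max(r.shape[1],A.shape[1]);pad=lambda i:cv2.copyMakeBorder(i,0,0,0,w-i.shape[1],0)
cv2.imwrite("pics/fin.png",cv2.convertScaleAbs(np.vstack([pad(A),pad(r)]),alpha=1.5))
E
```

```text
time_s: 36.68
position: [0.5933, 0.2295, 0.1334]
ee_rot: [-0.315, -3.126, 0.001]
ft_force: [-0.0, -0.4, 0.9]
gripper_width: 0.0428
finger_force: 0.0
time_s: 37.35
position: [0.6099, 0.324, 0.2067]
ee_rot: [-0.305, -3.125, -0.004]
ft_force: [-0.8, 1.4, -0.2]
gripper_width: 0.0425
finger_force: 0.0
```

View pics/fin.png

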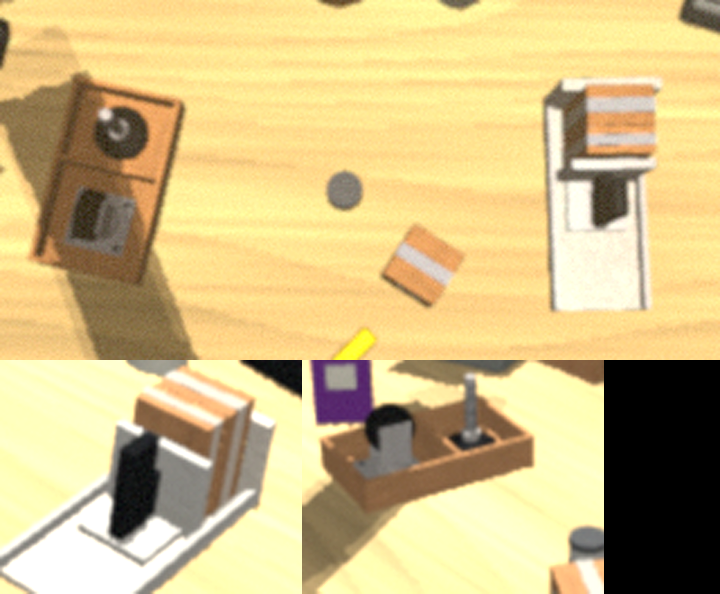

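The final views show both cartons upright and snug between wall and stop, the castor wheel up, the foot upright, and the square carton untouched. I'm handing in.

```bash
python3 -c "
from rig import *
print(finish_job())"
```

```text
the job is handed in; nothing more can be done
None
```

Both kits are made up and the job was handed in at about 37 s: the final pictures showed both cartons upright and snug against the wall, the castor wheel up, the tall foot upright, and the square carton where it was. I never went near the short foot, but I didn't re-check it at the end, and the hand-in gave no pass or fail.

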